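# Set out a moulding sample on bench rests

## Robot

A 6-joint arm with a two-finger parallel gripper is mounted at the origin on the work surface. World frame = base frame: x ahead of the robot, y to its left, z up, the work surface at z = 0. Lengths are in m, angles in rad, forces in N, time in s.
With the tool pointing down it reaches from about 0.35 to 0.8 m from the base axis. Payload 7.3 kg.
Tool frame: the origin (TCP) lies at the very end of the fingers, on their centre line; the grasp point (between the pads) lies arm.tcp_to_grasp behind it (arm.tcp_to_grasp is the distance from the TCP to the grasp point, in m); z points along the fingers, y is the line along which they close (so a half turn about z gives the same grasp; the last joint's range is limited). The gripper opens to 85 mm and grips with 20 to 120 N. Pads are 22 mm wide; open, the fingers measure 114 mm over their backs; the gripper's body (76 mm by 85 mm) begins 54 mm behind the grasp point. The pads swing forward as they close: fully open they stand 13 mm farther back than shut.
Start: joints at [1.193, 0.342, 1.524, -0, 1.275, -0.146], TCP at [0.121, 0.511, 0.195] pointing down, gripper open.
Joint ranges: [-2.53, 2.53], [-0.77, 2.02], [0.04, 2.7], [-1, 4.14], [0.28, 2.66], [-3.11, 3.11]. Speed limits (rad/s): [2.57, 2.57, 3.14, 3.14, 3.14, 3.14].

## Interface

Orientations are given as a unit quaternion [x, y, z, w].
In Python, from rig import arm, eyes gives the robot as it stands.
- The arm moves only by the tool arm_command, never from a script. Its argument "series" is a list of rows, each a list of 6 numbers: the shift along the tool's x, y, z in m, then the turn, a rotation vector about the tool's x, y, z in degrees. In form: [[tx, ty, tz, ax, ay, az], ...]. A call has 1 to 20 rows; each row is the pose to reach, as a shift and turn from the pose commanded when the call began, along the tool's axes at that moment; what a row does not reach only later rows make up. A row lasts 1/12 s, in which the tool goes at most 41.7 mm and 7.16 degrees, less where a joint would pass 70% of its speed; a pose out of reach is approached as far as the arm can. A call with a gripper value outside its range is refused whole. "gripper" is the closure in counts, from 0 (fully open) to 255 (shut), set as the call begins (left out, the last holds). The fingers move at their own pace and stop on an object; "force" is the grip in N (left out, the last holds). Time passes only in rows, so rows that repeat a pose let the fingers close. It gives the time, the measured TCP pose, the force, the opening and the grip force at its end, in the units of the state.
- arm.sense(): the state, without advancing time (a new reading comes with each control period).
- eyes.snapshot(name): name is "scene" or "top" or "wrist"; returns the picture (400x640x3 uint8, red, green, blue); there is no depth.
- eyes.camera_params(name): a dict with "K" (3x3 intrinsics, pixels), "pose" (4x4, takes a point from camera to world coordinates); the wrist camera has in their place "hand_eye" (4x4, takes a point from camera to tool coordinates, whose origin is the TCP and whose axes are the flange's). Camera axes: x right, y up, looking along -z (the intrinsics and any distortion apply to the point x, -y, -z); pixel columns grow to the right and rows downward; lengths in m; the calibration is good to about 2 mm. A picture is of the moment at which its call begins: read the wrist's pose just before it. camera_params takes no time and is no camera call.
- arm.sign_off(): hands the job in; it is judged then, once.
The state is a dict: "t": time; "joint_positions": joint angles; "qvel": joint speeds; "tau": joint torques, N m; "eef_pos": TCP position; "tool_rot": TCP orientation; "ft_force": force on the tool from outside, world axes, zero at the start; "torque": the same for the moment, N m; "grip_width": finger opening in m; "grip_force": force on a finger pad.
Only numpy, scipy, OpenCV 4.12 (cv2) and the standard library are available. Lean on these libraries where they do the work, as an engineer would, in place of code of your own. Each camera call takes 0.05 s, during which the arm holds its last target. There are 200 camera calls.

## Task

First tip the tall wooden spacer block over against the edge of the plywood board, so that it lies on its side on the board beside the fixed lipped rest. Then pull the longer moulding sample out of its tight pocket in the slanted case by its protruding end, along the slope and with small wiggles if it sticks, lay it level across the spacer block and the fixed rest, set down and not dropped, and leave its end butted right up against the rest's lip, square to it. Leave the shorter sample in its pocket and everything else on the bench where it is.

Things in the scene. Friction and masses are not known exactly. Their poses are not given: they have to be found in the camera images.
- board: Fixed plywood board lying on the bench, 220 (x) x 260 (y) x 12 mm thick, yaw within 0.2 rad; origin at the centre of its underside, z up. Its -y edge is the stop for the tall block. On it is the fixed lipped rest, a wooden rail along board y from y -120 to +50 mm: flat top 62 mm above the bench, x +63 to +87 mm; then the lip, x +87 to +99 mm, 80 mm high. The rest of the board is bare.
- lip (a point): Point on the inner (-x) face of the rest's lip, half-way along it and 8 mm above the rest's top: board x +87, y -35, z 70 mm. Axes as the board's. The sample's end face is to butt against this face.
- block_centre (a point): Centre of the loose pale wood spacer block, 50 x 50 x 150 mm (z its long axis), about 0.25 kg, standing on the bench 1 to 4 mm outside the board's -y edge, at about board x -45 mm, faces parallel to the board's. Pushing its top towards board +y tips it over the edge; it then lies flat on the board along board y, its upper face 62 mm above the bench, level with the rest.
- case: Fixed slanted wooden case, 190 mm wide (y); origin at bench level, mid-width. Two grey-lined pockets at y +52 and -52 mm slope up to the case's +x at 35 degrees (0.611 rad) from level, 75 mm deep, roofed (roof 16 mm above a sample's top face), open only at the upper +x mouth. Sprung felt cheeks squeeze each sample's sides: about 5 to 15 N to pull it out along the slope.
- long_sample_centre (a point): Centre of the longer moulding sample, a dark wood bar with thin gilt lines: 190 mm long (x, up the slope out of the case at the start), 28 mm wide (y; flat sides to grip up to 27 mm above the underside), 34 mm high (z; top 7 mm is a step 20 mm wide), about 0.12 kg. In either pocket, 75 mm in and 115 mm protruding, so this centre is 20 mm outside the mouth.
- short_sample_centre (a point): Centre of the shorter moulding sample in the other pocket: same section, 150 mm long, 75 mm of it protruding. To be left there.
- tape: Roll of masking tape lying flat, 100 mm across, 48 mm high; leave alone.
- corner: Gilt frame corner, L-shaped, legs about 150 mm, 36 mm high; leave alone.
- glue: White glue bottle, 60 mm across, 150 mm tall, standing; leave alone.
- hammer: Hammer, 250 mm long, lying; leave alone.
- offcut: Wooden offcut 100 x 32 x 20 mm lying; leave alone.
- pencil0: Yellow pencil, 200 mm long, lying; leave alone.
- pencil1: Second yellow pencil, lying; leave alone.
Things that resemble listed ones, but are neither listed nor needed, are in the scene too. Leave any orange or turquoise look-alike of the part that bears long_sample_centre alone.

How it is judged:
On the way, in this order (a step that is already met when the one before it is completed fails the run):
1. the spacer block lies on its side on the board beside the rest (angle between block_centre's own z axis and vertical between 1.48 and 1.66 rad and z of block_centre in the frame of board between 0.03 and 0.044 m and angle between the z axis of block_centre and the y axis of board, either way round below 0.25 rad and x of block_centre in the frame of board between -0.07 and -0.015 m and y of block_centre in the frame of board between -0.1 and 0.03 m), for 0.2 s.
2. the longer sample is clear of its pocket ((z of long_sample_centre in the frame of case above 0.155 m or x of long_sample_centre in the frame of case above 0.125 m or horizontal distance between long_sample_centre and case above 0.2 m) and distance of long_sample_centre from where it was at the start of the episode above 0.08 m), for 0.1 s.
3. the longer sample lies level across block and rest, let go (z of long_sample_centre in the frame of board between 0.072 and 0.084 m and angle between long_sample_centre's own x axis and vertical between 1.52 and 1.62 rad and angle between the x axis of long_sample_centre and the x axis of board, either way round below 0.17 rad and y of long_sample_centre in the frame of board between -0.12 and 0.02 m and contact force between the fingers and long_sample below 0.1 N), for 0.2 s.
At the end, for the whole second after the job is handed in: Block flat on its side on the board, along board y (0.25 rad), beside the rest; longer sample level across both (72 to 84 mm up at its centre), along board x (0.17 rad), its end within about 5 mm of the lip; both released and at rest; shorter sample within 15 mm of its start (all of step 1 and z of long_sample_centre in the frame of board between 0.072 and 0.084 m and angle between long_sample_centre's own x axis and vertical between 1.52 and 1.62 rad and angle between the x axis of long_sample_centre and the x axis of board, either way round below 0.17 rad and y of long_sample_centre in the frame of board between -0.12 and 0.02 m and x of long_sample_centre in the frame of board between -0.014 and -0.003 m and linear speed of each of long_sample, block below 0.02 m/s and distance of short_sample_centre from where it was at the start of the episode below 0.015 m); the robot touches nothing.
It fails at once if the shorter sample is pulled or knocked out of place by more than 20 mm (distance of short_sample_centre from where it was at the start of the episode above 0.02 m).
It fails at once if the longer sample is dropped: it moves faster than 0.7 m/s with no finger touching it (linear speed of long_sample above 0.7 m/s and contact force between the fingers and long_sample below 0.05 N).
It fails at once if a bystander (tape, frame corner, glue, hammer, offcut, pencils) is moved more than 30 mm (distance of any of tape, corner, glue, hammer, offcut, pencil0, pencil1 from where it was at the start of the episode above 0.03 m).
It also fails if it takes over 67 s, if anything falls off the work surface, if the arm or the gripper's body presses on something with over 40 N, if the wrist force passes 120 N, or if a joint passes its speed limit or range.

## Working session

There is one attempt and no reset: what is moved stays moved. The work goes in short steps, Python scripts to look and compute and a tool call to move; the robot and the scene stay as the last step left them, time stands still between calls to the robot, and variables do not carry over. Pictures are saved under pics/ and viewed, at most 10 in all, crops included, and the job is handed in when it is done.

Besides the shell and the picture viewer there is one more tool, called after "Emit:" in YAML: its name, and indented under it one key for each argument. arm_command: Moves the arm, as the interface text tells. Its arguments: {"type":"object","properties":{"series":{"type":"array","items":{"type":"array","items":{"type":"number"}}},"gripper":{"type":"number"},"force":{"type":"number"}},"required":["series"]}

```bash
ls; mkdir -p pics; cat > h.py <<'E'
import numpy as np, cv2
from scipy.spatial.transform import Rotation as R
from rig import arm, eyes
def snap(n,f):
    s=arm.sense(); im=eyes.snapshot(n); cv2.imwrite('pics/'+f,im[:,:,::-1]); return im,s
def cam(n,s=None):
    p=eyes.camera_params(n); K=np.array(p['K'])
    if 'pose' in p: return K,np.array(p['pose']),p
    T=np.eye(4);T[:3,:3]=R.from_quat(s['tool_rot']).as_matrix();T[:3,3]=s['eef_pos']
    return K,T@np.array(p['hand_eye']),p
def ray(n,uv,s=None):
    K,T,p=cam(n,s); d=np.linalg.inv(K)@[uv[0],uv[1],1]; d=T[:3,:3]@(d*[1,-1,-1]); return T[:3,3],d
def onz(n,uv,z,s=None):
    o,d=ray(n,uv,s); return o+d*(z-o[2])/d[2]
def proj(n,P,s=None):
    K,T,p=cam(n,s); c=np.linalg.inv(T)@np.append(P,1); q=K@(c[:3]*[1,-1,-1]); return q[:2]/q[2]
def two(na,a,nb,b,sa=None,sb=None):
    o1,d1=ray(na,a,sa);o2,d2=ray(nb,b,sb)
    k=np.linalg.lstsq(np.c_[d1,-d2],o2-o1,rcond=None)[0]
    p,q=o1+d1*k[0],o2+d2*k[1]; return (p+q)/2,np.linalg.norm(p-q)
E
python3 - <<'E'
from h import *
for n in('scene','top'): snap(n,n+'0.png'); K,T,p=cam(n); print(n,p.keys(),K.round(1).tolist(),T.round(3).tolist(),{k:v for k,v in p.items() if k not in('K','pose')})
s=arm.sense();print(s); print(arm.tcp_to_grasp, eyes.camera_params('wrist'))
E
```

```text
pics
scene dict_keys(['K', 'pose']) [[369.1, 0.0, 318.0], [0.0, 369.1, 193.4], [0.0, 0.0, 1.0]] [[-0.199, -0.817, 0.541, 1.214], [0.98, -0.166, 0.11, 0.129], [-0.0, 0.552, 0.834, 1.167], [0.0, 0.0, 0.0, 1.0]] {}
top dict_keys(['K', 'pose']) [[424.7, 0.0, 320.9], [0.0, 424.7, 200.2], [0.0, 0.0, 1.0]] [[-0.027, 0.996, -0.083, 0.403], [-1.0, -0.026, 0.012, 0.002], [0.01, 0.083, 0.996, 1.447], [0.0, 0.0, 0.0, 1.0]] {}
{'t': 0.1, 'joint_positions': array([ 1.19300394e+00,  3.42680982e-01,  1.52490766e+00, -1.00940657e-05,
        1.27537778e+00, -1.46012821e-01]), 'qvel': array([-0.00126253, -0.00165968, -0.00228795, -0.00153366,  0.00205331,
        0.00141065]), 'tau': array([ 2.35406711e-03, -4.34437752e+01, -2.46493918e+01, -2.46725713e-04,
        4.56757145e-03, -4.39012683e-05]), 'eef_pos': array([0.12043933, 0.51059455, 0.19468581]), 'tool_rot': array([ 1.15629057e-01,  9.93292228e-01, -6.64709369e-04, -1.73184058e-04]), 'ft_force': array([-0.16913837,  0.79288086,  0.08398002]), 'torque': array([-0.05099955,  0.03877423, -0.03025147]), 'grip_force': 0.0, 'grip_width': 0.08534057331692294}
0.0187 {'K': array([[304.03384049,   0.        , 317.02829851],
       [  0.        , 304.03384049, 198.0879206 ],
       [  0.        ,   0.        ,   1.        ]]), 'hand_eye': array([[-1.21162906e-03,  9.56202092e-01,  2.92704785e-01,
         7.51306718e-02],
       [ 9.99999107e-01,  1.32351292e-03, -1.84205516e-04,
         9.63251092e-04],
       [-5.63536263e-04,  2.92704300e-01, -9.56202842e-01,
        -1.77541163e-01],
       [ 0.00000000e+00,  0.00000000e+00,  0.00000000e+00,
         1.00000000e+00]])}
```

View pics/top0.png

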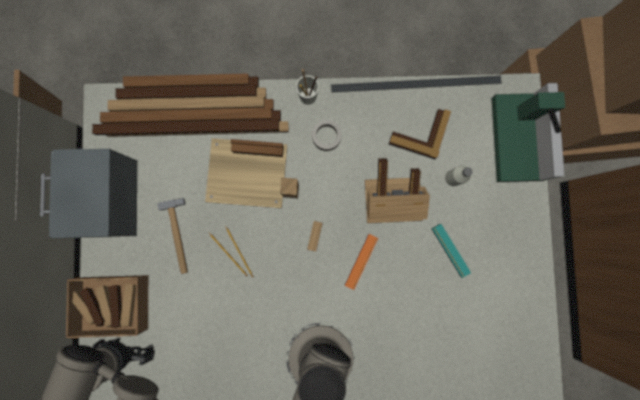

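View pics/scene0.png

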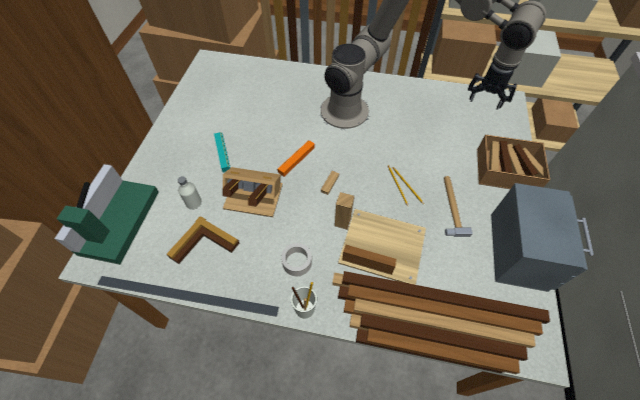

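The top view shows the board at about (247,173), the block at (288,187), the rest at (257,148) and the case at (397,200). Two samples stick out of the case, at (382,177) and (415,181). The orange bar (361,261) and turquoise bar (451,250) are look-alikes lying loose on the bench. The left sample at (382,177) looks the longer of the two, so I'll enlarge to confirm.

```bash
python3 - <<'E'
import cv2,numpy as np
a=cv2.imread('pics/top0.png'); b=cv2.imread('pics/scene0.png')
f=lambda im,x,y,w,h,s:cv2.resize(im[y:y+h,x:x+w],None,fx=s,fy=s,interpolation=cv2.INTER_CUBIC)
A=f(a,200,130,104,85,4);B=f(a,355,145,84,85,4)
C=f(b,330,185,104,65,4);C=cv2.copyMakeBorder(C[:, :416],0,0,0,0,0);D=f(b,215,160,84,65,4)
o=np.vstack([np.hstack([A,B]),np.hstack([C,D])]);print(o.shape);cv2.imwrite('pics/crop1.png',o)
E
```

```text
(600, 752, 3)
```

View pics/crop1.png

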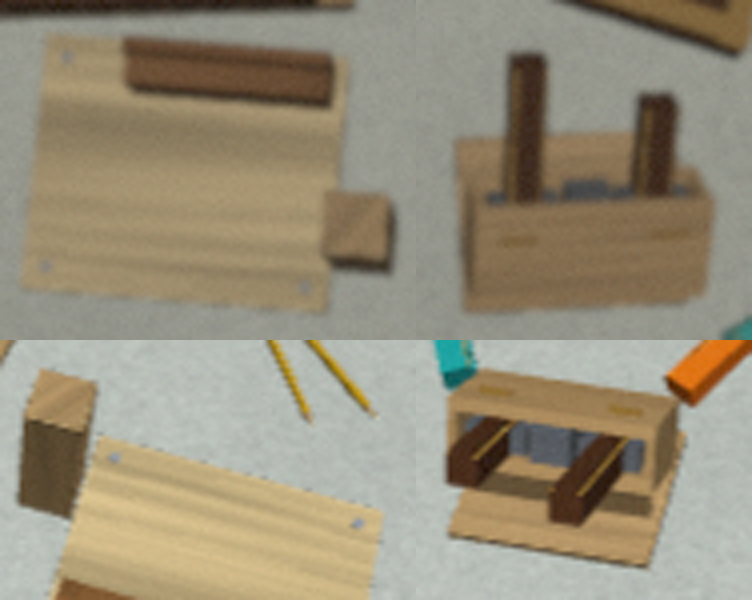

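```bash
python3 - <<'E'
from h import *
t=lambda x,y:(200+x/4-.4,130+y/4-.4); t2=lambda x,y:(355+(x-416)/4-.4,145+y/4-.4)
s1=lambda x,y:(330+x/4-.4,185+(y-340)/4-.4); s2=lambda x,y:(215+(x-416)/4-.4,160+(y-340)/4-.4)
print('board TL TR BR BL')
c=[onz('top',t(*p),.012) for p in((48,36),(348,60),(327,311),(22,288))]
for p in c: print(p.round(4))
c=np.array(c); print('ctr',c.mean(0).round(4)); v=(c[0]+c[3]-c[1]-c[2]);print('yaw from y', np.arctan2(-v[0],v[1]),'from x',np.arctan2(*(c[0]+c[1]-c[2]-c[3])[1::-1]))
print('lens',np.linalg.norm(c[0]-c[1]),np.linalg.norm(c[2]-c[1]))
print('scene corners', onz('scene',s1(100,437),.012).round(4),onz('scene',s1(382,513),.012).round(4))
print('block top'); b=[onz('top',t(*p),.15) for p in((328,192),(388,194),(387,257),(325,254))]
print(np.round(b,4),np.mean(b,0))
print('long end top mid', two('top',t2(527,56),'scene',s2(574,490)), 'short',two('top',t2(657,96),'scene',s2(463,458)))
print('long mouth top', two('top',t2(523,198),'scene',s2(612,440)))
E
```

```text
board TL TR BR BL
[0.7435 0.353  0.012 ]
[0.7163 0.0968 0.012 ]
[0.5013 0.119  0.012 ]
[0.5277 0.3761 0.012 ]
ctr [0.6222 0.2362 0.012 ]
yaw from y -0.10401485933004898 from x -0.10487640156886133
lens 0.2575543569617717 0.21606209105505758
scene corners [0.5043 0.121  0.012 ] [0.5323 0.3766 0.012 ]
block top
[[0.5835 0.1052 0.15  ]
 [0.5808 0.0591 0.15  ]
 [0.5321 0.061  0.15  ]
 [0.5357 0.1084 0.15  ]] [0.55805039 0.08344046 0.15      ]
long end top mid (array([ 0.62866537, -0.20004149,  0.18079725]), np.float64(0.004869643997061646)) short (array([ 0.60037873, -0.3059056 ,  0.15385707]), np.float64(7.259387973524131e-05))
long mouth top (array([ 0.52829207, -0.20562391,  0.10741141]), np.float64(0.002064142346389796))
```

The long sample is the left one, at top pixel (382,177): dark with a gilt line and sticking out further. The right one (415,181) is the short sample. The board centre is at (0.622,0.236) with yaw -0.104, and the measured block position matches its description. Next I'll line up the push.

```bash
cat >> h.py <<'E'
B0=np.array([.622,.236,0]); BY=-.104
def bd(x,y,z): return B0+R.from_euler('z',BY).apply([x,y,z])
def down(yaw=BY,tilt=0):  # tool x = -(heading), tilt = sample slope, rad
    h=R.from_euler('zy',[0,0]); 
    a=R.from_euler('z',yaw)*R.from_euler('y',-tilt); M=a.as_matrix(); return R.from_matrix(np.c_[-M[:,0],M[:,1],-M[:,2]])
def rel(P,Q,s=None):
    s=s or arm.sense(); q=R.from_quat(s['tool_rot']); d=q.inv().apply(np.array(P)-s['eef_pos']); r=(q.inv()*Q).as_rotvec(degrees=True)
    print(d.round(4),r.round(2),'rows',max(np.linalg.norm(d)/.0417,np.linalg.norm(r)/7.16).round(1))
E
python3 - <<'E'
from h import *
rel([.46,0,.25],down()); rel(bd(-45e-3,-.225,.25),down());rel(bd(-45e-3,-.225,.125),down());print(bd(-45e-3,-.225,.125))
E
```

```text
[-0.4478 -0.419  -0.0548] [-0.08 -0.02 -7.32] rows 14.8
[-0.5353 -0.381  -0.0549] [-0.08 -0.02 -7.32] rows 15.8
[-0.5353 -0.3808  0.0701] [-0.08 -0.02 -7.32] rows 15.8
[0.5538853  0.01688727 0.125     ]
```

Emit:
arm_command:
  series:
    - [-0.448,-0.419,-0.055,0,0,-7.3]
    - [-0.448,-0.419,-0.055,0,0,-7.3]
    - [-0.448,-0.419,-0.055,0,0,-7.3]
    - [-0.448,-0.419,-0.055,0,0,-7.3]
    - [-0.448,-0.419,-0.055,0,0,-7.3]
    - [-0.448,-0.419,-0.055,0,0,-7.3]
    - [-0.448,-0.419,-0.055,0,0,-7.3]
    - [-0.448,-0.419,-0.055,0,0,-7.3]
    - [-0.448,-0.419,-0.055,0,0,-7.3]
    - [-0.448,-0.419,-0.055,0,0,-7.3]
    - [-0.448,-0.419,-0.055,0,0,-7.3]
    - [-0.448,-0.419,-0.055,0,0,-7.3]
    - [-0.448,-0.419,-0.055,0,0,-7.3]
    - [-0.448,-0.419,-0.055,0,0,-7.3]
    - [-0.448,-0.419,-0.055,0,0,-7.3]
    - [-0.448,-0.419,-0.055,0,0,-7.3]
    - [-0.448,-0.419,-0.055,0,0,-7.3]
  gripper: 255

```text
t: 1.52
eef_pos: [0.4607, -0.0012, 0.2496]
tool_rot: [0.054, 0.999, 0.0, -0.001]
ft_force: [-0.6, -0.7, -0.1]
grip_width: -0.0002
grip_force: 0.0
```

```bash
python3 - <<'E'
from h import *
print(arm.sense()['eef_pos'],arm.sense()['t'])
rel(bd(-45e-3,-.225,.25),down());rel(bd(-45e-3,-.225,.125),down())
E
```

```text
[ 0.46067737 -0.00118408  0.24959075] 1.5167
[-0.0907  0.028  -0.0005] [ 0.02 -0.08 -0.22] rows 2.3
[-0.0909  0.028   0.1245] [ 0.02 -0.08 -0.22] rows 3.8
```

Emit:
arm_command:
  series:
    - [-0.091,0.028,0.0,0,0,0]
    - [-0.091,0.028,0.0,0,0,0]
    - [-0.091,0.028,0.0,0,0,0]
    - [-0.091,0.028,0.122,0,0,0]
    - [-0.091,0.028,0.122,0,0,0]
    - [-0.091,0.028,0.122,0,0,0]
    - [-0.091,0.045,0.122,0,0,0]
    - [-0.091,0.053,0.122,0,0,0]
    - [-0.091,0.061,0.122,0,0,0]
    - [-0.091,0.069,0.122,0,0,0]
    - [-0.091,0.077,0.122,0,0,0]
    - [-0.091,0.085,0.122,0,0,0]
    - [-0.091,0.093,0.122,0,0,0]
    - [-0.091,0.101,0.122,0,0,0]

```text
t: 2.68
eef_pos: [0.5617, 0.092, 0.1289]
tool_rot: [0.052, 0.999, 0.0, 0.001]
ft_force: [-0.0, 0.0, 0.7]
grip_width: -0.0
grip_force: 0.0
```

Emit:
arm_command:
  series:
    - [0,0.006,0,0,0,0]
    - [0,0.012,0,0,0,0]
    - [0,0.018,0,0,0,0]
    - [0,0.024,0,0,0,0]
    - [0,0.03,0,0,0,0]
    - [0,0.03,0,0,0,0]
    - [0,0.03,0,0,0,0]
    - [0,0.03,0,0,0,0]
    - [0,0.03,0,0,0,0]

```text
t: 3.43
eef_pos: [0.5645, 0.1208, 0.1283]
tool_rot: [0.052, 0.999, -0.0, -0.0]
ft_force: [-0.5, -1.1, 0.2]
grip_width: 0.0003
grip_force: 0.0
```

```bash
python3 - <<'E'
from h import *
im,s=snap('scene','scene1.png'); a=cv2.imread('pics/scene1.png')[140:290,215:435]
cv2.imwrite('pics/s1c.png',cv2.resize(a,None,fx=3.6,fy=3.6,interpolation=cv2.INTER_CUBIC))
E
```

```text
(no output)
```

View pics/s1c.png

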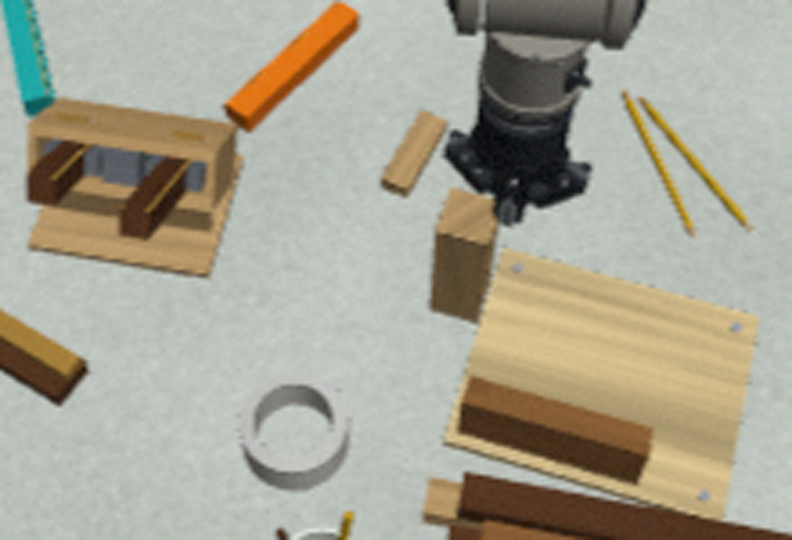

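The block still stands at crop (468,215), and the fingers at (505,210) are past it on the +y, -x side, so the tool went by it. I'll check the geometry.

```bash
python3 - <<'E'
from h import *
s=arm.sense(); print(s['eef_pos'])
f=lambda x,y:(215+x/3.6-.4,140+y/3.6-.4)
for p in((447,190),(497,200),(487,243),(437,232)): print(onz('scene',f(*p),.15).round(3))
print('tip proj', (np.array(proj('scene',s['eef_pos']))-[215,140])*3.6)
t=lambda x,y:(200+x/4-.4,130+y/4-.4)
print(proj('top',[.557,.083,.15]),two('top',t(357,225),'scene',f(468,216)))
for p in((437,303),(480,320)): print(onz('scene',f(*p),0).round(3))
E
```

```text
[0.56451466 0.12074484 0.12832072]
[0.536 0.061 0.15 ]
[0.538 0.108 0.15 ]
[0.586 0.106 0.15 ]
[0.583 0.06  0.15 ]
tip proj [503.13552233 237.36757363]
[289.00190868 185.98646495] (array([0.55789158, 0.08420307, 0.14562794]), np.float64(0.0009497285016055501))
[0.572 0.064 0.   ]
[0.583 0.11  0.   ]
```

Block unmoved, so the tool must have crossed above it before the descent finished. I'll redo it in separate, verified calls.

Emit:
arm_command:
  series:
    - [0,0,-0.08,0,0,0]
    - [0,0,-0.08,0,0,0]
    - [0,0,-0.08,0,0,0]
    - [0,0,-0.08,0,0,0]
    - [0.01,-0.12,-0.08,0,0,0]
    - [0.01,-0.12,-0.08,0,0,0]
    - [0.01,-0.12,-0.08,0,0,0]
    - [0.01,-0.12,-0.08,0,0,0]
    - [0.01,-0.12,-0.08,0,0,0]

```text
t: 4.23
eef_pos: [0.5412, 0.0009, 0.2071]
tool_rot: [0.054, 0.999, 0.0, -0.001]
ft_force: [0.6, 0.4, -1.0]
grip_width: 0.0003
grip_force: 0.0
```

Emit:
arm_command:
  series:
    - [0,0,0.084,0,0,0]
    - [0,0,0.084,0,0,0]
    - [0,0,0.084,0,0,0]
    - [0,0,0.084,0,0,0]
    - [0,0,0.084,0,0,0]

```text
t: 4.65
eef_pos: [0.5431, 0.0034, 0.1257]
tool_rot: [0.052, 0.999, 0.0, 0.001]
ft_force: [0.6, -0.1, 1.0]
grip_width: 0.0001
grip_force: 0.0
```

Emit:
arm_command:
  series:
    - [0,0.01,0,0,0,0]
    - [0,0.02,0,0,0,0]
    - [0,0.03,0,0,0,0]
    - [0,0.04,0,0,0,0]

```text
t: 4.98
eef_pos: [0.5469, 0.0441, 0.1255]
tool_rot: [0.052, 0.999, 0.0, 0.001]
ft_force: [-1.2, -1.0, -0.1]
grip_width: -0.0001
grip_force: 0.0
```

```bash
python3 - <<'E'
from h import *
snap('scene','scene2.png'); a=cv2.imread('pics/scene2.png')[140:290,215:435]
cv2.imwrite('pics/s2c.png',cv2.resize(a,None,fx=3.6,fy=3.6,interpolation=cv2.INTER_CUBIC))
E
```

```text
(no output)
```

View pics/s2c.png

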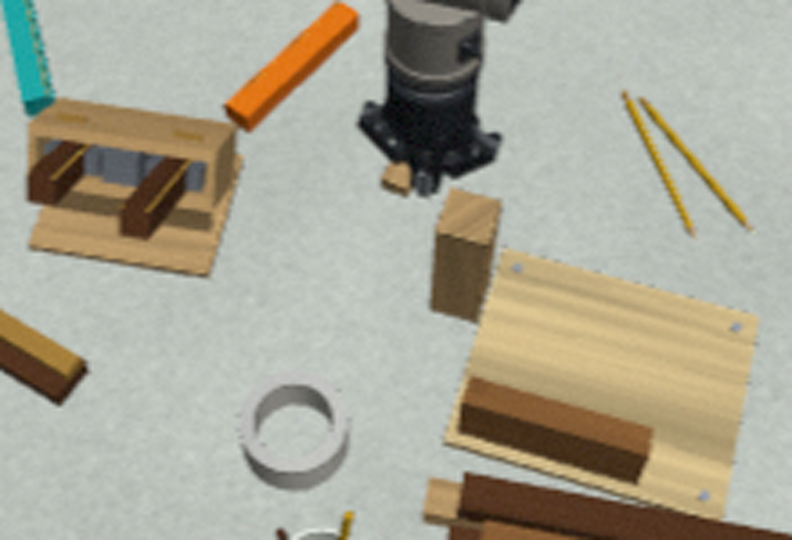

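The block is still upright, and the fingertips show at crop (427,190), which is higher than I expected. I'll check with the wrist camera whether the fingers line up with the block.

```bash
python3 - <<'E'
from h import *
s=arm.sense(); print((np.array(proj('scene',s['eef_pos']))-[215,140])*3.6)
f=lambda x,y:(215+x/3.6-.4,140+y/3.6-.4)
print(onz('scene',f(427,192),.1255),onz('scene',f(508,221),.128))
im,s=snap('wrist','w1.png')
for z in(.15,): print([np.array(proj('wrist',p,s)).round(0) for p in([.5835,.1052,z],[.5808,.0591,z],[.5321,.061,z],[.5357,.1084,z])], proj('wrist',s['eef_pos'],s))
E
```

```text
[425.82212586 209.53185353]
[0.52610736 0.04171172 0.1255    ] [0.5445395  0.12103764 0.128     ]
[array([424., 294.]), array([344., 298.]), array([341., 220.]), array([429., 217.])] [315.41989995 229.39100952]
```

View pics/w1.png

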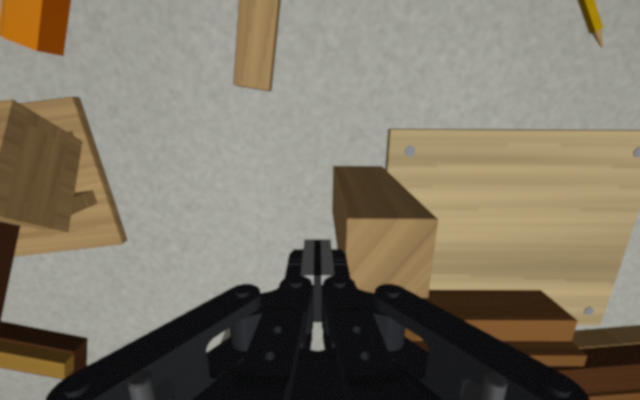

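In the wrist view the block's top face is at (342–437, 218–297), exactly where predicted. The closed fingers at (317,240) are right beside its -y face, so the line-up is good and I'll push on.

Emit:
arm_command:
  series:
    - [0,0.008,0,0,0,0]
    - [0,0.016,0,0,0,0]
    - [0,0.024,0,0,0,0]
    - [0,0.032,0,0,0,0]

```text
t: 5.42
eef_pos: [0.5496, 0.0751, 0.1243]
tool_rot: [0.052, 0.999, 0.0, -0.0]
ft_force: [0.0, 0.5, 0.4]
grip_width: -0.0002
grip_force: 0.0
```

```bash
python3 - <<'E'
from h import *
s=arm.sense();print(s['ft_force'])
snap('wrist','w2.png');snap('scene','s3.png')
a=cv2.imread('pics/w2.png')[100:320,200:600];b=cv2.imread('pics/s3.png')[165:275,270:470]
cv2.imwrite('pics/c3.png',np.vstack([a,cv2.resize(b,(400,220))]))
E
```

```text
[0.01321861 0.47735567 0.42502017]
```

View pics/c3.png

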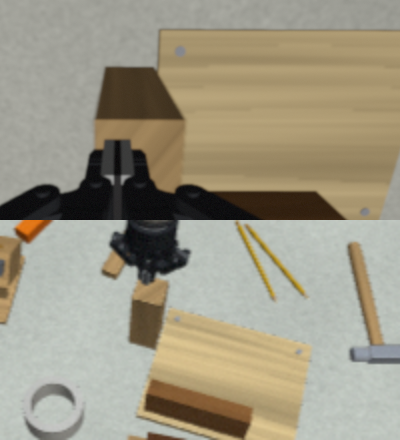

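The fingers sit above the block top (they overlap it at crop (117,150)) even though the reported TCP is at z 0.124. The visible fingertips are therefore well behind the nominal TCP. I'll measure that offset by triangulation and then by a gentle touch on the block's top.

```bash
python3 - <<'E'
from h import *
s=arm.sense().copy(); s0={'eef_pos':np.array([.5469,.0441,.1255]),'tool_rot':s['tool_rot']}
f=lambda x,y:(215+x/3.6-.4,140+y/3.6-.4)
print(two('wrist',(317,240),'scene',f(427,190),s0))
E
```

```text
(array([0.54183955, 0.04460738, 0.15258748]), np.float64(0.0020114239412743107))
```

Emit:
arm_command:
  series:
    - [0,0.008,0,0,0,0]
    - [0,0.008,0.002,0,0,0]
    - [0,0.008,0.004,0,0,0]
    - [0,0.008,0.004,0,0,0]

```text
t: 5.85
eef_pos: [0.5501, 0.0822, 0.1197]
tool_rot: [0.052, 0.999, -0.0, -0.0]
ft_force: [0.0, -0.5, -0.3]
grip_width: 0.0001
grip_force: 0.0
```

Emit:
arm_command:
  series:
    - [0,0,0.002,0,0,0]
    - [0,0,0.002,0,0,0]

```text
t: 6.02
eef_pos: [0.5502, 0.0821, 0.1179]
tool_rot: [0.052, 0.999, -0.0, -0.0]
ft_force: [0.7, -0.4, -0.3]
grip_width: 0.0002
grip_force: 0.0
```

Emit:
arm_command:
  series:
    - [0,0,0.002,0,0,0]
    - [0,0,0.002,0,0,0]

```text
t: 6.18
eef_pos: [0.5502, 0.0822, 0.1159]
tool_rot: [0.052, 0.999, 0.0, -0.0]
ft_force: [-0.3, 0.3, 0.2]
grip_width: -0.0002
grip_force: 0.0
```

Emit:
arm_command:
  series:
    - [0,0,0.002,0,0,0]
    - [0,0,0.004,0,0,0]
    - [0,0,0.004,0,0,0]

```text
t: 6.43
eef_pos: [0.5513, 0.0823, 0.1141]
tool_rot: [0.052, 0.999, 0.0, 0.001]
ft_force: [-4.0, 0.0, 12.4]
grip_width: 0.0002
grip_force: 6.1
```

Emit:
arm_command:
  series:
    - [0,0,0.002,0,0,0]
    - [0,0,0.004,0,0,0]
    - [0,0,0.004,0,0,0]

```text
t: 6.68
eef_pos: [0.5532, 0.0822, 0.1143]
tool_rot: [0.052, 0.999, 0.0, 0.005]
ft_force: [-8.2, -1.2, 35.7]
grip_width: 0.0001
grip_force: 17.8
```

```bash
python3 - <<'E'
from h import *
s=arm.sense();print(s['joint_positions'],s['eef_pos'])
snap('wrist','w3.png');snap('scene','s4.png')
a=cv2.imread('pics/w3.png')[100:400,100:600];b=cv2.imread('pics/s4.png')[165:265,280:447]
cv2.imwrite('pics/c4.png',np.vstack([a,cv2.resize(b,(500,300),interpolation=cv2.INTER_CUBIC)]))
E
```

```text
[ 1.06864216e-02  4.73563254e-01  1.55546629e+00 -3.82694526e-04
  1.10307802e+00 -1.45570639e+00] [0.55319473 0.08219687 0.11428353]
```

View pics/c4.png

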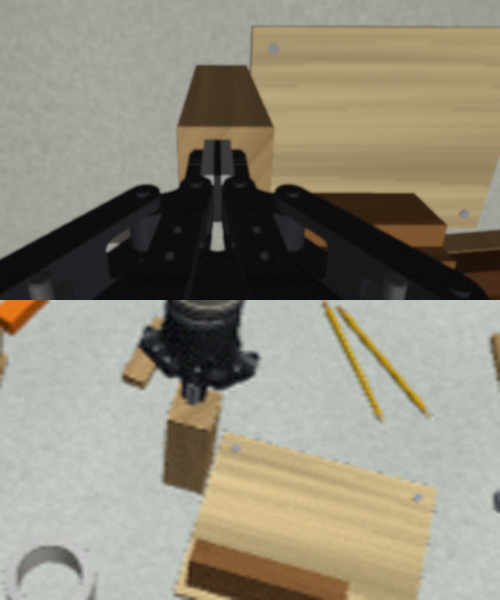

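At first touch the block top (0.150) met a reported TCP z of about 0.1145. The real fingertips are therefore 35 mm behind the nominal TCP, and the wrist view agrees (predicted tip row 236, seen about 240). I'll apply that offset everywhere and redo the push lower.

Emit:
arm_command:
  series:
    - [0,0,-0.04,0,0,0]
    - [0,0,-0.05,0,0,0]
    - [0,0,-0.05,0,0,0]
    - [0,0,-0.05,0,0,0]
    - [0,-0.08,-0.05,0,0,0]
    - [0,-0.08,-0.05,0,0,0]
    - [0,-0.08,-0.05,0,0,0]
    - [0,-0.08,-0.05,0,0,0]

```text
t: 7.45
eef_pos: [0.5411, 0.0013, 0.1566]
tool_rot: [0.054, 0.999, 0.0, -0.001]
ft_force: [-0.0, -0.3, -1.3]
grip_width: -0.0001
grip_force: 0.0
```

Emit:
arm_command:
  series:
    - [0,0,0.073,0,0,0]
    - [0,0,0.073,0,0,0]
    - [0,0,0.073,0,0,0]
    - [0,0,0.073,0,0,0]
    - [0,0,0.073,0,0,0]
    - [0,0.015,0.073,0,0,0]
    - [0,0.03,0.073,0,0,0]
    - [0,0.038,0.073,0,0,0]
    - [0,0.046,0.073,0,0,0]
    - [0,0.054,0.073,0,0,0]
    - [0,0.062,0.073,0,0,0]

```text
t: 8.37
eef_pos: [0.549, 0.065, 0.0861]
tool_rot: [0.052, 0.999, -0.0, 0.001]
ft_force: [0.1, -0.7, -0.3]
grip_width: 0.0001
grip_force: 0.2
```

Emit:
arm_command:
  series:
    - [0,0.008,0,0,0,0]
    - [0,0.016,0,0,0,0]
    - [0,0.024,0,0,0,0]
    - [0,0.032,0,0,0,0]
    - [0,0.04,0,0,0,0]
    - [0,0.048,0,0,0,0]
    - [0,0.056,0,0,0,0]
    - [0,0.056,0,0,0,0]
    - [0,0.056,0,0,0,0]
    - [0,0.056,0,0,0,0]

```text
t: 9.2
eef_pos: [0.5543, 0.12, 0.0852]
tool_rot: [0.052, 0.999, -0.0, -0.0]
ft_force: [-1.0, -0.4, -0.0]
grip_width: 0.0005
grip_force: 0.0
```

```bash
python3 - <<'E'
from h import *
snap('scene','s5.png')
b=cv2.imread('pics/s5.png')[165:265,280:447]
cv2.imwrite('pics/c5.png',cv2.resize(b,(668,400),interpolation=cv2.INTER_CUBIC))
E
```

```text
(no output)
```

View pics/c5.png

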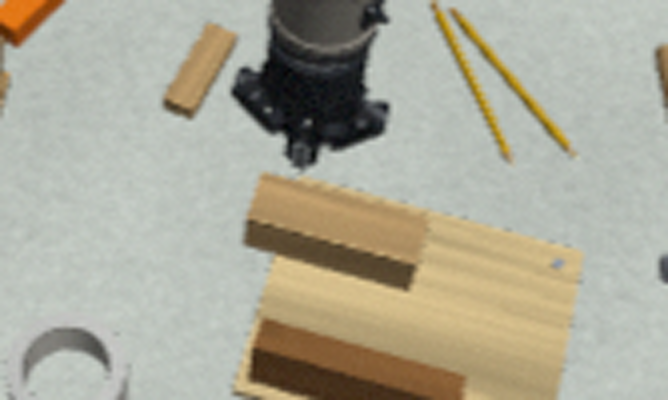

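The block now lies on the board, top face at crop (248–428, 175–262), and the robot is clear. I'll compute its board pose and the pre-grasp above the long sample.

```bash
cat >> h.py <<'E'
def S(E,yaw,back,up): # tool pose gripping: 'back' along axis from top end, 'up' of physical tip above underside
    Q=down(yaw,.611); M=Q.as_matrix(); a=-M[:,0]; n=-M[:,2]
    return np.array(E)-a*back+n*(up-.034-.036),Q
E
python3 - <<'E'
from h import *
f=lambda x,y:(280+x/4-.4,165+y/4-.4)
c=np.array([onz('scene',f(*p),.062) for p in((265,175),(428,212),(412,262),(248,222))])
Ri=R.from_euler('z',-BY); print(Ri.apply(c-B0).round(3), Ri.apply(c.mean(0)-B0).round(4))
P,Q=S([.6287,-.2,.179],.05,.042,.09); print(P); rel(P+[-.0,0,.06],Q); rel(P,Q)
rel([.50,-.05,.25],Q)
E
```

```text
[[-0.067 -0.153  0.062]
 [-0.074 -0.009  0.062]
 [-0.022 -0.012  0.062]
 [-0.018 -0.154  0.062]] [-0.0451 -0.0822  0.062 ]
[ 0.58288246 -0.20229279  0.17128665]
[-0.062  -0.3174 -0.146 ] [ -2.71 -34.94  -8.58] rows 8.5
[-0.062  -0.3174 -0.086 ] [ -2.71 -34.94  -8.58] rows 8.0
[ 0.0363 -0.1746 -0.1647] [ -2.71 -34.94  -8.58] rows 5.8
```

Block at board (-45,-82) mm, within limits. Now to the view pose above the long sample.

Emit:
arm_command:
  series:
    - [0,0,-0.04,0,0,0]
    - [0,0,-0.08,0,0,0]
    - [0,0,-0.12,0,0,0]
    - [-0.062,-0.317,-0.146,-2.7,-34.9,-8.6]
    - [-0.062,-0.317,-0.146,-2.7,-34.9,-8.6]
    - [-0.062,-0.317,-0.146,-2.7,-34.9,-8.6]
    - [-0.062,-0.317,-0.146,-2.7,-34.9,-8.6]
    - [-0.062,-0.317,-0.146,-2.7,-34.9,-8.6]
    - [-0.062,-0.317,-0.146,-2.7,-34.9,-8.6]
    - [-0.062,-0.317,-0.146,-2.7,-34.9,-8.6]
    - [-0.062,-0.317,-0.146,-2.7,-34.9,-8.6]
    - [-0.062,-0.317,-0.146,-2.7,-34.9,-8.6]
    - [-0.062,-0.317,-0.146,-2.7,-34.9,-8.6]
    - [-0.062,-0.317,-0.146,-2.7,-34.9,-8.6]
    - [-0.062,-0.317,-0.146,-2.7,-34.9,-8.6]
  gripper: 0

```text
t: 10.5
eef_pos: [0.5824, -0.2017, 0.2308]
tool_rot: [-0.023, 0.954, 0.008, 0.3]
ft_force: [1.1, -0.0, -0.1]
grip_width: 0.0857
grip_force: 0.0
```

```bash
python3 - <<'E'
from h import *
im,s=snap('wrist','w6.png'); import json; json.dump({k:np.array(s[k]).tolist() for k in('eef_pos','tool_rot')},open('s6.json','w'))
print(s['eef_pos'],R.from_quat(s['tool_rot']).as_matrix().round(3).tolist())
E=np.array([.6287,-.2,.179])
print('pred end top mid',proj('wrist',E,s))
P,Q=S(E,.05,.042,.09);M=Q.as_matrix()
for b in(0,.05,.1): 
  for w in(-.01,.01): print(b,w,proj('wrist',E+M[:,0]*b+M[:,1]*w,s).round(0))
E
```

```text
[ 0.58236561 -0.20167367  0.23080877] [[-0.819, -0.049, 0.572], [-0.04, 0.999, 0.029], [-0.572, 0.001, -0.82]]
pred end top mid [315.2525398  207.27116231]
0 -0.01 [304. 207.]
0 0.01 [327. 207.]
0.05 -0.01 [303. 149.]
0.05 0.01 [327. 149.]
0.1 -0.01 [302.  83.]
0.1 0.01 [328.  83.]
```

View pics/w6.png

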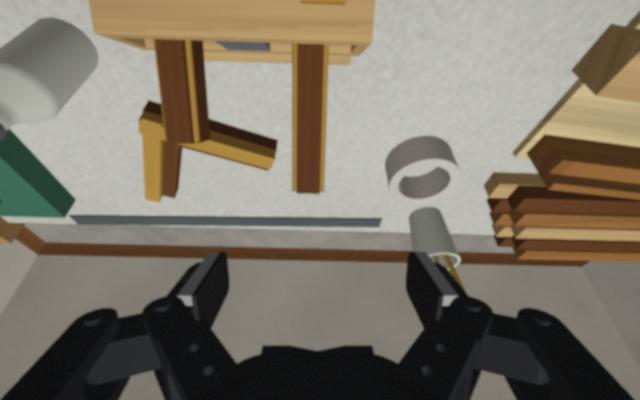

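The wrist view shows the long sample, dark with gilt edges, at columns 293–326 with its top end at row 193. The short one is at (185,90) with its end at row 142. The fingers are open on either side of it. I'll refine the end point with three rays.

```bash
python3 - <<'E'
from h import *
import json; s=json.load(open('s6.json'))
im=cv2.cvtColor(cv2.imread('pics/w6.png'),cv2.COLOR_BGR2HSV)
for r in(80,120,160,185):
    x=np.where(im[r,270:350,1]>90)[0]+270; print(r,x.min(),x.max())
print(im[180:202:2,309].tolist())
t2=lambda x,y:(355+(x-416)/4-.4,145+y/4-.4); s2=lambda x,y:(215+(x-416)/4-.4,160+(y-340)/4-.4)
def ls(rs):
    A=0;b=0
    for o,d in rs: d=d/np.linalg.norm(d);W=np.eye(3)-np.outer(d,d);A=A+W;b=b+W@o
    p=np.linalg.solve(A,b); return p.round(4),[np.linalg.norm(np.cross(p-o,d/np.linalg.norm(d))).round(4) for o,d in rs]
w=ray('wrist',(309.5,193),s);a=ray('top',t2(527,56));b=ray('scene',s2(574,490))
print(ls([w,a,b]),ls([w,a]),ls([w,b]))
w=ray('wrist',(187,142),s);a=ray('top',t2(657,96));b=ray('scene',s2(463,458)) 
print('short',ls([w,a,b]),ls([w,a]),ls([w,b]))
# axis yaw: from edge mids on plane through E normal n
E=ls([ray('wrist',(309.5,193),s),ray('top',t2(527,56)),ray('scene',s2(574,490))])[0]
n=-down(.05,.611).as_matrix()[:,2]
pl=lambda uv:(lambda o,d:o+d*((E-o)@n)/(d@n))(*ray('wrist',uv,s))
p,q=pl((309.5,190)),pl((311.3,80)); v=p-q; print('axis',v,'yaw',np.arctan2(v[1],v[0]),'width',np.linalg.norm(pl((293,180))-pl((326,180))))
E
```

```text
80 293 326
120 293 325
160 270 323
185 293 323
[[12, 163, 91], [11, 157, 91], [12, 161, 90], [12, 163, 91], [12, 160, 91], [12, 161, 92], [12, 83, 111], [23, 18, 169], [34, 11, 185], [33, 12, 187], [30, 11, 188]]
(array([ 0.6259, -0.2034,  0.1695]), [np.float64(0.0034), np.float64(0.0054), np.float64(0.0044)]) (array([ 0.6329, -0.2054,  0.1602]), [np.float64(0.0004), np.float64(0.0004)]) (array([ 0.6214, -0.2035,  0.1687]), [np.float64(0.0019), np.float64(0.0019)])
short (array([ 0.5971, -0.309 ,  0.1427]), [np.float64(0.0035), np.float64(0.0049), np.float64(0.0032)]) (array([ 0.6036, -0.3124,  0.1306]), [np.float64(0.0011), np.float64(0.0011)]) (array([ 0.5936, -0.3094,  0.1419]), [np.float64(0.0015), np.float64(0.0015)])
axis [0.07268173 0.00138844 0.05089188] yaw 0.01910068184936115 width 0.02819144827703211
```

The vertical fix is loose (±8 mm), so I'll take one parallax look from 70 mm up the slope.

Emit:
arm_command:
  series:
    - [-0.035,0,0,0,0,0]
    - [-0.07,0,0,0,0,0]
    - [-0.07,0,0,0,0,0]
    - [-0.07,0,0,0,0,0]
    - [-0.07,0,0,0,0,0]

```text
t: 10.97
eef_pos: [0.6396, -0.1967, 0.2703]
tool_rot: [-0.025, 0.954, 0.008, 0.3]
ft_force: [-0.7, 0.1, 0.4]
grip_width: 0.0854
grip_force: 0.0
```

```bash
python3 - <<'E'
from h import *
import json; s=json.load(open('s6.json'))
im,s2=snap('wrist','w7.png'); print(s2['eef_pos'])
hs=cv2.cvtColor(im,cv2.COLOR_RGB2HSV)
for c in(302,309,316): print(c,[(r,int(hs[r,c,1])) for r in range(90,150) if (hs[r,c,1]>80)!=(hs[r-1,c,1]>80)])
for r in(30,60,90): x=np.where(hs[r,270:350,1]>90)[0]+270; print(r,x.min() if len(x) else 0,x.max() if len(x) else 0)
h1=cv2.cvtColor(cv2.imread('pics/w6.png'),cv2.COLOR_BGR2HSV)
for c in(302,309,316): print('w6',c,[r for r in range(100,210) if (h1[r,c,1]>80)!=(h1[r-1,c,1]>80)])
E
```

```text
[ 0.63958445 -0.19667678  0.270347  ]
302 [(107, 58)]
309 [(107, 65)]
316 [(108, 33)]
30 288 322
60 288 322
90 270 321
w6 302 [193]
w6 309 [193]
w6 316 [193]
```

```bash
python3 - <<'E'
from h import *
import json; s=json.load(open('s6.json')); s2=arm.sense()
E,g=two('wrist',(309.5,192.7),'wrist',(305,106.8),s,s2); print(E,g, proj('top',E),proj('scene',E))
n=-down(.04,.611).as_matrix()[:,2]
pl=lambda uv,ss,D=0:(lambda o,d:o+d*((E-D*n-o)@n)/(d@n))(*ray('wrist',uv,ss))
for ss,r,a,b in((s,185,293,325),(s2,60,288,322.5)): print('w',np.linalg.norm(pl((a,r),ss,.007)-pl((b,r),ss,.007)))
for ss,A,B in((s,(309.3,185),(310,80)),(s2,(305,90),(305.3,30))): v=pl(A,ss)-pl(B,ss);print('yaw',np.arctan2(v[1],v[0]))
E
```

```text
[ 0.61735505 -0.20586698  0.1723746 ] 0.0010409815253014257 [383.19814256 162.94370271] [253.00462928 195.26207593]
w 0.02743344502156311
w 0.026271991383500816
yaw 0.030238162936031533
yaw 0.029086907370107724
```

The top-view pixel I used earlier was the underside edge of the tilted end face, which explains the mismatch. I'll check this and compute the grasp.

```bash
python3 - <<'E'
from h import *
M=down(.035,.611).as_matrix(); n=-M[:,2]
for E in([.6174,-.2059,.1724],[.619,-.205,.170],[.6214,-.2035,.1687]):
    print(proj('top',np.array(E)-.034*n),'seen 382.4,158.6', proj('scene',E),'seen 254.1,197.1')
E=[.619,-.205,.170]
for up in(.06,.002): P,Q=S(E,.035,.042,up); print(P); rel(P,Q)
E
```

```text
[381.34587042 158.25844572] seen 382.4,158.6 [252.98950804 195.26749016] seen 254.1,197.1
[380.92059195 157.89790563] seen 382.4,158.6 [253.22104124 196.12898687] seen 254.1,197.1
[380.34775039 157.22545422] seen 382.4,158.6 [253.50825139 197.03855667] seen 254.1,197.1
[ 0.59035328 -0.20600304  0.13771441]
[ 0.1161 -0.0066  0.0804] [ 0.63 -0.16  0.77] rows 3.4
[ 0.62360674 -0.2048387   0.09020807]
[ 0.1159 -0.0072  0.1384] [ 0.63 -0.16  0.77] rows 4.3
```

Emit:
arm_command:
  series:
    - [0.04,-0.003,0,0,0,0.5]
    - [0.08,-0.005,0,0,0,0.8]
    - [0.116,-0.007,0,0.6,0,0.8]
    - [0.116,-0.007,0,0.6,0,0.8]
    - [0.116,-0.007,0.04,0.6,0,0.8]
    - [0.116,-0.007,0.08,0.6,0,0.8]
    - [0.116,-0.007,0.08,0.6,0,0.8]
    - [0.116,-0.007,0.08,0.6,0,0.8]

```text
t: 11.68
eef_pos: [0.5903, -0.2066, 0.1362]
tool_rot: [-0.016, 0.954, 0.007, 0.298]
ft_force: [0.4, -0.6, 0.4]
grip_width: 0.0854
grip_force: 0.0
```

Emit:
arm_command:
  series:
    - [0,0,0.015,0,0,0]
    - [0,0,0.03,0,0,0]
    - [0,0,0.045,0,0,0]
    - [0,0,0.058,0,0,0]
    - [0,0,0.058,0,0,0]
    - [0,0,0.058,0,0,0]

```text
t: 12.18
eef_pos: [0.6246, -0.2072, 0.0934]
tool_rot: [-0.016, 0.953, 0.004, 0.301]
ft_force: [0.4, 0.3, 1.1]
grip_width: 0.0855
grip_force: 0.0
```

Emit:
arm_command:
  series:
    - [0,0,0,0,0,0]
    - [0,0,0,0,0,0]
    - [0,0,0,0,0,0]
    - [0,0,0,0,0,0]
    - [0,0,0,0,0,0]
    - [0,0,0,0,0,0]
    - [0,0,0,0,0,0]
    - [0,0,0,0,0,0]
    - [0,0,0,0,0,0]
    - [0,0,0,0,0,0]
  gripper: 255
  force: 60

```text
t: 13.02
eef_pos: [0.6248, -0.2073, 0.0924]
tool_rot: [-0.016, 0.954, 0.005, 0.301]
ft_force: [-4.5, 0.7, 6.1]
grip_width: 0.0266
grip_force: 60.7
```

```bash
python3 - <<'E'
from h import *
im,s=snap('wrist','w8.png'); P=s['eef_pos'];print(P,s['t'],s['grip_width'],s['torque'])
M=R.from_quat(s['tool_rot']).as_matrix()
hs=cv2.cvtColor(im,cv2.COLOR_RGB2HSV)
for r in(60,100,140,180,200): x=np.where((hs[r,240:400,1]>100)&(hs[r,240:400,0]<25))[0]+240; print(r,x.min() if len(x) else 0,x.max() if len(x) else 0)
E=np.array([.619,-.205,.170]); d=E-P; print('end in tool',M.T@d)
E
```

```text
[ 0.62476746 -0.2073227   0.09244103] 13.0167 0.026633039519181483 [ 0.11880566  0.49317608 -0.16407586]
60 240 399
100 240 399
140 284 354
180 285 352
200 240 351
end in tool [-0.03984731  0.00244595 -0.06678519]
```

Gripped (opening 26.6 mm at 60 N). Pulling out along the slope.

Emit:
arm_command:
  series:
    - [-0.004,0,0,0,0,0]
    - [-0.008,0,0,0,0,0]
    - [-0.012,0,0,0,0,0]
    - [-0.016,0,0,0,0,0]
    - [-0.02,0,0,0,0,0]
    - [-0.025,0,0,0,0,0]
    - [-0.03,0,0,0,0,0]
    - [-0.03,0,0,0,0,0]

```text
t: 13.73
eef_pos: [0.6466, -0.2055, 0.106]
tool_rot: [-0.016, 0.955, 0.006, 0.297]
ft_force: [-10.6, -1.9, -1.6]
grip_width: 0.0269
grip_force: 60.2
```

```bash
python3 - <<'E'
from h import *
im,s=snap('wrist','w9.png'); P=s['eef_pos'];print(P,s['grip_width'],s['ft_force'],s['torque'])
M=R.from_quat(s['tool_rot']).as_matrix(); 
# case roof front edge & sample: compare w8 vs w9 motion by flow on the sample's gilt texture / case
a=cv2.cvtColor(cv2.imread('pics/w8.png'),cv2.COLOR_BGR2GRAY);b=cv2.cvtColor(im,cv2.COLOR_RGB2GRAY)
p=cv2.goodFeaturesToTrack(a[:230],60,.02,8); q,st,_=cv2.calcOpticalFlowPyrLK(a,b,p,None,winSize=(25,25),maxLevel=4)
for u,v,k in zip(p[:,0],q[:,0],st[:,0]):
    if k and 200<u[0]<430: print(u.astype(int),(v-u).round(1))
E
```

```text
[ 0.6465517  -0.2054904   0.10599641] 0.026936190712270918 [-10.5731478   -1.8994851   -1.55392341] [-0.36597615  2.27260485 -0.23728998]
[270 199] [ -2.8 -23.1]
[265 226] [ -2.9 -23.5]
[346 114] [  5.1 -88.7]
[292 113] [ -4.6 -89. ]
[283 112] [ -3.8 -84.8]
[267 213] [ -2.8 -23.7]
[355 113] [  4.7 -85.1]
```

Drag is about 10 N, as expected. I'll keep pulling.

Emit:
arm_command:
  series:
    - [-0.006,0,0,0,0,0]
    - [-0.012,0,0,0,0,0]
    - [-0.018,0,0,0,0,0]
    - [-0.024,0,0,0,0,0]
    - [-0.03,0,0,0,0,0]
    - [-0.036,0,0,0,0,0]
    - [-0.042,0,0,0,0,0]
    - [-0.048,0,0,0,0,0]
    - [-0.054,0,0,0,0,0]
    - [-0.06,0,0,0,0,0]
    - [-0.066,0,0,0,0,0]
    - [-0.073,0,0,0,0,0]
    - [-0.08,0,0,0,0,0]
    - [-0.087,0,0,0,0,0]
    - [-0.087,0,0,0,0,0]

```text
t: 15.03
eef_pos: [0.7222, -0.2041, 0.1605]
tool_rot: [-0.016, 0.953, 0.004, 0.302]
ft_force: [0.1, -0.6, -1.5]
grip_width: 0.0269
grip_force: 59.5
```

```bash
python3 - <<'E'
from h import *
im,s=snap('wrist','w10.png'); P=s['eef_pos'];print(P,s['grip_width'],s['ft_force'])
hs=cv2.cvtColor(im,cv2.COLOR_RGB2HSV)
for f in('w8','w9','w10'):
    hs=cv2.cvtColor(cv2.imread(f'pics/{f}.png'),cv2.COLOR_BGR2HSV)
    print(f,''.join('D' if hs[r,318,2]<110 and hs[r,318,1]>80 else 'b' if hs[r,318,1]>80 else '.' for r in range(0,230,4)))
im2=eyes.snapshot('scene'); h=cv2.cvtColor(im2,cv2.COLOR_RGB2HSV); cv2.imwrite('pics/s10.png',im2[:,:,::-1])
for r in range(150,250,4): print(r,''.join('D' if 3<h[r,c,0]<18 and h[r,c,1]>90 and h[r,c,2]<110 else 'b' if h[r,c,1]>80 else 'k' if h[r,c,2]<70 else '.' for c in range(215,330,2)))
E
```

```text
[ 0.72216073 -0.20406232  0.16047124] 0.02691049483578901 [ 0.08270628 -0.59267758 -1.48498919]
w8 bbbbbbbbbbbbbbbbbbbbbbbbbbbbbDDDDDDDDDDDDDDDDDDDDDDDDDDDDD
w9 bbbbbbbDDDDDDDDDDDDDDDDDDDDDDDDDDDDDDDDDDDDDDDDDDDDDDDDDDD
w10 DDDDDDDDDDDDDDDDDDDDDDDDDDDDDDDDDDDDDDDDDDDDDDDDDDDDDDDDDD
150 .bbbbb...................................bbbbbbbb.........
154 ..bbbb...kkkk........kk................bbbbbbbb...........
158 ..bbbbb....kkkkkkkkkk................bbbbbbbb.............
162 ...bbbb...kk.........k.............bbbbbbbb...............
166 ...bbbbb.kkkkkkkkkkkkk...........bbbbbbb..................
170 ....bb.bbkkkkkkkkkkkkk..........bbbbbb....................
174 ....bbbbbkkkkkkkkkkkkkbbbbbbbbbbbDbb......................
178 ....bbbbbkkkkkkkkkkkbkbbbbbbbbbbb........................b
182 ....bk..kkkkkkkkkkkkkk.bbbbbbbbbb......................bbb
186 ....bkk.kbkkkkkkkkkkkbk..k...bbbbb....................bbbb
190 ....DbkkkkDkkkkkkkkkDDkkkk...bbDb....................bbbbb
194 ....DDkkkkkkkkbbkkkkDDkkkbbbbbbb..........................
198 ......b.kkkkkkDDDkbkDDkkDbbbbbbb..........................
202 .....bbbbb.kk.bDDkkkkkbbbbDbbbb...........................
206 .....bbbbbb..DDDD.kkDbbbbbbbbbb...........................
210 ...........DDDDDb.kkbbbbbbbbbb............................
214 ...........DDDDDD.k...bbbbbbb.............................
218 ...........DDDDD..........................................
222 ..........................................................
226 b.........................................................
230 bbbb......................................................
234 Dbbbbbb...................................................
238 DDDDbbbbbbb...............................................
242 kDDDDDDbbbbD..............................................
246 ....DDDDDDD...............................................
```

```bash
python3 - <<'E'
from h import *
s=arm.sense(); M=R.from_quat(s['tool_rot']).as_matrix(); P=s['eef_pos']
e=M@[-.0398,.0024,-.0668]+P; print('end top pred',e,proj('scene',e),'underside',proj('scene',e+M[:,2]*.034))
rel(P+[-.0,.0,.08],down(.0,.611)); 
rel(P+[-.03,.10,.10],down(BY)); rel(bd(.039,-.05,.10),down(BY)); print(bd(.039,-.05,.10))
E
```

```text
end top pred [ 0.71493941 -0.20142966  0.23648966] [241.43653443 210.82334695] underside [241.22207217 221.2128679 ]
[-0.0459 -0.0001 -0.0656] [ 1.07 -0.03  1.6 ] rows 1.9
[-0.0356  0.1009 -0.0973] [ 2.37 34.92  7.65] rows 5.0
[0.0763 0.3879 0.0182] [ 2.37 34.92  7.65] rows 9.5
[0.65559865 0.18222146 0.1       ]
```

No slip: the predicted end at (241,211–221) matches the dark end seen there. I'll lift, level out and carry it over.

Emit:
arm_command:
  series:
    - [-0.02,0,-0.03,0,0,0]
    - [-0.046,0,-0.066,0,0,0]
    - [-0.046,0.01,-0.08,0.3,5,1]
    - [-0.046,0.025,-0.09,0.7,10,2.2]
    - [-0.042,0.04,-0.095,1,15,3.3]
    - [-0.04,0.055,-0.097,1.4,20,4.4]
    - [-0.038,0.07,-0.097,1.7,25,5.5]
    - [-0.036,0.085,-0.097,2,30,6.6]
    - [-0.036,0.101,-0.097,2.4,34.9,7.6]
    - [-0.036,0.101,-0.097,2.4,34.9,7.6]
    - [-0.036,0.101,-0.097,2.4,34.9,7.6]

```text
t: 16.05
eef_pos: [0.6919, -0.1028, 0.2568]
tool_rot: [0.051, 0.999, -0.0, -0.0]
ft_force: [0.3, -0.3, -1.8]
grip_width: 0.0269
grip_force: 59.5
```

```bash
python3 - <<'E'
from h import *
s=arm.sense();print(s['eef_pos'],s['ft_force'],s['torque'])
rel(bd(.039,-.05,.20),down(BY));rel(bd(.039,-.05,.07),down(BY))
E
```

```text
[ 0.69185684 -0.10283471  0.25679586] [ 0.3009985  -0.26365841 -1.79456774] [-0.06737641 -0.07430552  0.04621624]
[0.0649 0.2799 0.0568] [-0.01 -0.06  0.14] rows 7.0
[0.0648 0.2799 0.1868] [-0.01 -0.06  0.14] rows 8.2
```

Emit:
arm_command:
  series:
    - [0.016,0.028,0,0,0,0]
    - [0.032,0.06,0.01,0,0,0]
    - [0.048,0.095,0.02,0,0,0]
    - [0.065,0.13,0.03,0,0,0]
    - [0.065,0.165,0.04,0,0,0]
    - [0.065,0.2,0.05,0,0,0]
    - [0.065,0.235,0.057,0,0,0]
    - [0.065,0.265,0.075,0,0,0]
    - [0.065,0.28,0.1,0,0,0]
    - [0.065,0.28,0.13,0,0,0]
    - [0.065,0.28,0.16,0,0,0]
    - [0.065,0.28,0.187,0,0,0]
    - [0.065,0.28,0.187,0,0,0]
    - [0.065,0.28,0.187,0,0,0]

```text
t: 17.22
eef_pos: [0.6547, 0.1801, 0.0713]
tool_rot: [0.052, 0.999, -0.0, -0.001]
ft_force: [0.2, 0.1, -0.8]
grip_width: 0.0264
grip_force: 59.5
```

```bash
python3 - <<'E'
from h import *
im,s=snap('scene','s11.png');print(s['eef_pos'],s['ft_force'],s['torque'])
M=R.from_quat(s['tool_rot']).as_matrix();P=s['eef_pos']
Ri=R.from_euler('z',-BY); print('TCP board',Ri.apply(P-B0))
e=M@[-.0398,.0024,-.0668]+P; print('end board',Ri.apply(e-B0), 'px end top',proj('scene',e),'end under',proj('scene',e-[0,0,.034]))
print('lip top inner px', proj('scene',bd(.087,-.05,.08)),proj('scene',bd(.099,-.05,.08)))
h=cv2.cvtColor(im,cv2.COLOR_RGB2HSV)
for r in range(205,285,2): print(r,''.join('%4d/%d'%(h[r,c,2],h[r,c,1]//10) for c in range(350,390,4)))
E
```

```text
[0.65465926 0.18006782 0.07134761] [ 0.23367407  0.10676282 -0.7656389 ] [-1.15565532e-05 -1.13408958e-01  1.60016401e-02]
TCP board [ 0.03828926 -0.05223953  0.07134761]
end board [ 0.0781767  -0.04980583  0.13809422] px end top [367.4574827  242.85058034] end under [366.25283681 247.6091551 ]
lip top inner px [364.73217904 253.25418112] [363.84972778 256.58702207]
205  192/0 191/1 195/0 135/0  61/2  55/1  63/1  74/2  81/2  85/2
207  196/0 190/0 196/0 138/0  80/1  56/1  64/1  77/2  82/1  87/2
209  187/9 201/3 194/2  79/1  72/1  57/3  65/2  76/1  82/2  85/1
211  186/11 167/10 182/10  42/4  38/2 110/2  70/2  76/3  83/1 123/2
213  192/11  46/4 178/10  12/14  33/3  48/0 119/2 110/2 126/2  73/2
215  179/11 102/1 109/2  18/2  42/4  24/2  41/1  60/1  55/0  41/2
217  139/10  74/2  66/1  19/6  19/1  52/3  38/4  30/2  47/4  43/3
219  106/10  37/4  42/3  13/13  18/7  20/0  41/3  48/4  39/5 108/8
221  153/9  32/4  28/2  23/7  17/7  21/14  26/6  28/5  26/10  36/3
223   98/11  23/0  49/4  90/10  22/4  22/3  22/3  25/6  28/6  77/2
225   93/10  20/0  44/3  40/7  22/8  23/8  28/3  30/1  22/2  47/4
2
[... 1340 characters left out ...]
206/8 195/9  83/12  69/16  71/15  70/16  68/16  71/15  68/16
267  155/2 115/8 202/9 212/9 154/10  70/15  68/16  72/16  65/18  70/15
269  195/1 188/0 135/4 159/9 209/8 195/8 104/11  71/15  71/16  69/15
271  189/1 194/1 194/1 194/0 118/6 202/7 207/8 181/9  84/12  65/19
273   89/14  98/11 172/1 189/0 194/0 176/1 116/8 199/8 202/8 146/10
275   86/15  86/15  93/15  90/14 119/6 185/1 194/1 131/4 152/9 203/8
277   88/15  86/14  86/16  86/15  86/15  85/16  90/14 152/2 181/0 118/5
279   86/14  86/15  90/15  87/15  84/15  87/16  88/15  83/15  85/14 110/9
281   79/16  86/13  88/15  85/15  86/14  87/16  85/15  85/15  87/14  85/14
283   45/14  62/15  78/15  82/16  84/16  86/15  86/16  85/16  85/14  82/14
```

The sample end is seen at rows 243–248, as predicted, and the lip edge is within 1 px. Lowering.

Emit:
arm_command:
  series:
    - [0,0,0.012,0,0,0]
    - [0,0,0.024,0,0,0]
    - [0,0,0.032,0,0,0]
    - [0,0,0.037,0,0,0]
    - [0,0,0.037,0,0,0]
    - [0,0,0.037,0,0,0]

```text
t: 17.77
eef_pos: [0.6555, 0.1813, 0.0343]
tool_rot: [0.052, 0.999, -0.0, -0.0]
ft_force: [0.5, -0.2, -1.1]
grip_width: 0.0269
grip_force: 59.6
```

Emit:
arm_command:
  series:
    - [0,0,0.001,0,0,0]
    - [0,0,0.002,0,0,0]
    - [0,0,0.002,0,0,0]

```text
t: 18.02
eef_pos: [0.6557, 0.1814, 0.0329]
tool_rot: [0.052, 0.999, -0.0, 0.0]
ft_force: [-0.7, 0.2, -1.4]
grip_width: 0.0267
grip_force: 59.6
```

Emit:
arm_command:
  series:
    - [0,0,0.001,0,0,0]
    - [0,0,0.002,0,0,0]
    - [0,0,0.002,0,0,0]

```text
t: 18.27
eef_pos: [0.6555, 0.1813, 0.0306]
tool_rot: [0.052, 0.999, -0.0, 0.0]
ft_force: [-0.1, -0.1, -1.6]
grip_width: 0.0268
grip_force: 59.6
```

About 1.5 mm above contact. I'll find the lip by force before setting down.

Emit:
arm_command:
  series:
    - [-0.001,0,0,0,0,0]
    - [-0.003,0,0,0,0,0]
    - [-0.005,0,0,0,0,0]
    - [-0.005,0,0,0,0,0]

```text
t: 18.6
eef_pos: [0.6611, 0.1806, 0.0308]
tool_rot: [0.052, 0.999, -0.0, 0.0]
ft_force: [-0.2, -0.5, -0.9]
grip_width: 0.0267
grip_force: 59.6
```

Emit:
arm_command:
  series:
    - [-0.001,0,0,0,0,0]
    - [-0.002,0,0,0,0,0]
    - [-0.002,0,0,0,0,0]

```text
t: 18.85
eef_pos: [0.6627, 0.1805, 0.0307]
tool_rot: [0.052, 0.999, -0.0, 0.0]
ft_force: [-0.1, 0.1, -1.8]
grip_width: 0.0269
grip_force: 59.6
```

Emit:
arm_command:
  series:
    - [-0.001,0,0,0,0,0]
    - [-0.002,0,0,0,0,0]
    - [-0.002,0,0,0,0,0]

```text
t: 19.1
eef_pos: [0.6634, 0.1805, 0.0305]
tool_rot: [0.052, 0.999, -0.001, -0.001]
ft_force: [-4.6, -0.2, 1.2]
grip_width: 0.0269
grip_force: 60.0
```

It touched the lip right where expected. I'll ease back 0.5 mm and lower to contact.

Emit:
arm_command:
  series:
    - [0.0012,0,0,0,0,0]
    - [0.0012,0,0.001,0,0,0]
    - [0.0012,0,0.001,0,0,0]

```text
t: 19.35
eef_pos: [0.6635, 0.1805, 0.0296]
tool_rot: [0.052, 0.999, -0.0, 0.0]
ft_force: [-1.6, 0.9, -0.9]
grip_width: 0.0271
grip_force: 59.7
```

Emit:
arm_command:
  series:
    - [0,0,0.001,0,0,0]
    - [0,0,0.001,0,0,0]

```text
t: 19.52
eef_pos: [0.6635, 0.1805, 0.029]
tool_rot: [0.052, 0.999, -0.0, 0.0]
ft_force: [-1.4, -0.3, 1.2]
grip_width: 0.0269
grip_force: 59.8
```

Emit:
arm_command:
  series:
    - [0,0,0.001,0,0,0]
    - [0,0,0.001,0,0,0]

```text
t: 19.68
eef_pos: [0.6636, 0.1805, 0.0289]
tool_rot: [0.052, 0.999, -0.0, 0.001]
ft_force: [-4.0, -0.3, 5.9]
grip_width: 0.0269
grip_force: 60.5
```

Set down with about 6 N of support. Releasing and rising.

Emit:
arm_command:
  series:
    - [0,0,0,0,0,0]
    - [0,0,0,0,0,0]
    - [0,0,0,0,0,0]
    - [0,0,0,0,0,0]
    - [0,0,0,0,0,0]
    - [0,0,0,0,0,0]
  gripper: 80
  force: 20

```text
t: 20.18
eef_pos: [0.6634, 0.1805, 0.0276]
tool_rot: [0.052, 0.999, -0.0, 0.0]
ft_force: [-0.2, 0.1, 0.7]
grip_width: 0.0585
grip_force: 0.0
```

Emit:
arm_command:
  series:
    - [0,0,-0.008,0,0,0]
    - [0,0,-0.018,0,0,0]
    - [0,0,-0.03,0,0,0]
    - [0,0,-0.06,0,0,0]
    - [0,0,-0.09,0,0,0]
    - [0,0,-0.12,0,0,0]
    - [0,0,-0.15,0,0,0]
    - [0,0,-0.18,0,0,0]
    - [0,0,-0.18,0,0,0]
    - [0,0,-0.18,0,0,0]

```text
t: 21.02
eef_pos: [0.6645, 0.1809, 0.212]
tool_rot: [0.052, 0.999, 0.0, 0.004]
ft_force: [0.7, 0.3, -0.5]
grip_width: 0.059
grip_force: 0.0
```

```bash
python3 - <<'E'
from h import *
im,s=snap('wrist','w12.png');print(s['eef_pos'],s['ft_force'],s['t'])
h=cv2.cvtColor(im,cv2.COLOR_RGB2HSV)
# rectify onto sample-top plane z=.096 in board coords: 1mm/px, x down(-130..110) 
xs,ys=np.meshgrid(np.arange(-130,112,6),np.arange(-110,16,3))
for z,lab in((.096,'sample top'),):
  for y in range(-100,5,4):
    row=''
    for x in range(-130,112,4):
      u,v=proj('wrist',bd(x/1e3,y/1e3,z),s); u,v=int(u+.5),int(v+.5)
      row+='?' if not(0<=u<640 and 0<=v<400) else 'k' if h[v,u,2]<50 else 'D' if h[v,u,2]<115 and h[v,u,1]>100 else 'b' if h[v,u,1]>80 and h[v,u,2]<180 else '.'
    print(y,row)
E
```

```text
[0.66447161 0.18085896 0.21195371] [ 0.69358029  0.33674775 -0.54652884] 21.0167
-100 ?????..........bbbb..bbbbbb...........bb....DDDbbbbbDbbb....b
-96 ?????..........bbbb..bbbbbb...........bb....DDDbbbbbDbbb....D
-92 ?????..........bbbb..bbbbbb.........b.bb....DDDbbbbbDbbb....D
-88 ?????..........bbbb..bbbbbb.........b.bb....DDDbbbbbDbbb....D
-84 ?????..........bbbb..bbbbbb.........b.bb....DDDbbbbbDbbb....D
-80 ?????..........bbbb..bbbbbb........b..bb....DDDbbbbbDbbb....D
-76 ?????..........bbbb..bbbbbb.........b.bb....DDDbbbbbDbbb....D
-72 ?????..........bbbb..bbbbbb........bb.bb....DDDbbbbbDbbb....D
-68 ?????..........bbbb..bbbbbb........bb.bb....DDDbbbbbDbbb...bD
-64 ?????..........bbbb..bbbbbb........bbbbbbb..DDDbbbbbbbbb...DD
-60 ?????...bbbbbbbbbbbbbbbbbbbbbbbbbbbbbbbbbbbbbbbbbbbbbbbb...DD
-56 ?????...DDDDDDDDDDDDDDDDDDDDDDDDDDDDDDDDDDDDDDDDDDDDDDDb...DD
-52 ?????...DDDDDDDDDDDDDDDDDDDDDDDDDDDDDDDDDDDDDDDDDDDDDDDb...DD
-48 ?????...DDDDDDDDDDDDDDDDDDDDDDDDDDDDDDDDDDDDDDDDDDDDDDDb...DD
-44 ?????...DDDDDDDDDDDDDDDDDDDDDDDDDDDDDDDDDDDDDDDDDDDDDDDb...DD
-40 ?????...DDDDDDDDDDDDDDDDDDDbbbbbbbbbbbbbbbbbbbbbbbbbbbbb...DD
-36 ?????...bbbbbbbbbbbbbbbbbbbbbbbbbbbbbbbbbbbbbbbbbbbbDbbb...DD
-32 ?????..........bbbb..bbbbb.........bbbbbb...DDDbbbbbDDbb...DD
-28 ?????..........bbbb..bbbbb.........bbbbbb...DDDbbbbbDDbb...DD
-24 ?????..........bbbb..bbbbb.........bbbbbb...DDDbbbbbDDbb..bDD
-20 ?????..........bbbb..bbbbb.........bbbbbb...DDDbbbbbDDbb..DDD
-16 ?????..........bbbb..bbbbbb........bbbbbb...DDDbbbbbDDbb..DDD
-12 ?????..........bbbb.bb..b..........bbbbbb...DDDbbbbbDDbb..DDD
-8 ?????..........b...................bbbbbb...DDDbbbbbDDbb..DDD
-4 ?????..........b...................bbbbbb...DDDbbbbbDDbb..DDk
0 ?????..........b...................bbbbbb...DDDbbbbbDDbb..DDk
4 ?????..........b...................bbbbbb...DDDbbbbbDDbb..DDk
```

The sample lies straight along board x, from about -98 to +92 mm in map units, and level. One numeric check of the butt gap against the lip edge seen next to it.

```bash
python3 - <<'E'
from h import *
im,s=snap('wrist','w13.png'); h=cv2.cvtColor(im,cv2.COLOR_RGB2HSV)
def line(y,z,x0,x1):
    out=[]
    for x in np.arange(x0,x1,1.5):
        u,v=proj('wrist',bd(x/1e3,y/1e3,z),s); out.append((float(x),int(h[int(v+.5),int(u+.5),2])))
    return out
print('near end',line(-48,.096,-108,-88)); print('far end',line(-48,.096,76,100)); 
for y in(-25,-75): print('lip z.08',line(y,.08,76,106))
E
```

```text
near end [(-108.0, 187), (-106.5, 186), (-105.0, 183), (-103.5, 181), (-102.0, 168), (-100.5, 114), (-99.0, 90), (-97.5, 90), (-96.0, 91), (-94.5, 91), (-93.0, 91), (-91.5, 90), (-90.0, 90), (-88.5, 91)]
far end [(76.0, 91), (77.5, 92), (79.0, 91), (80.5, 91), (82.0, 91), (83.5, 91), (85.0, 92), (86.5, 95), (88.0, 126), (89.5, 138), (91.0, 148), (92.5, 159), (94.0, 173), (95.5, 183), (97.0, 183), (98.5, 183)]
lip z.08 [(76.0, 145), (77.5, 146), (79.0, 146), (80.5, 132), (82.0, 108), (83.5, 81), (85.0, 63), (86.5, 75), (88.0, 100), (89.5, 137), (91.0, 141), (92.5, 141), (94.0, 140), (95.5, 140), (97.0, 141), (98.5, 144), (100.0, 170), (101.5, 179), (103.0, 181), (104.5, 179)]
lip z.08 [(76.0, 143), (77.5, 143), (79.0, 142), (80.5, 125), (82.0, 98), (83.5, 74), (85.0, 66), (86.5, 80), (88.0, 107), (89.5, 141), (91.0, 144), (92.5, 144), (94.0, 144), (95.5, 144), (97.0, 145), (98.5, 148), (100.0, 173), (101.5, 180), (103.0, 184), (104.5, 184)]
```

The sample spans -101 to +87.5 mm and the lip face is at about +88 mm. It is butted and centred near -7 mm, so I'm handing in.

```bash
python3 -c "
from rig import arm
print(arm.sign_off())"
```

```text
the job is handed in; nothing more can be done
None
```

The job is handed in: the block lies on the board beside the rest, and the long sample lies level across both, butted to the lip within 1–2 mm by camera; the judge's verdict wasn't shown.

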